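# Withdraw the turntable's index plunger and hold it out

## Robot

A 7-joint arm with a two-finger parallel gripper is mounted at the origin on a cart in front of the work surface, level with it; the furniture and walls round the work are solid. World frame = base frame: x ahead of the robot, y to its left, z up, the work surface at z = 0. Lengths are in m, angles in degrees, forces in N, time in s.
With the tool pointing down it reaches from about 0.425 to 0.875 m from the base axis. Payload 4.7 kg.
Tool frame: the origin (TCP) lies where the fingers leave the gripper's body, on its centre line; the fingertips stand 70 mm ahead of it and the grasp point (between the pads) lies 51 mm ahead of it (env.tip_reach is the distance from the TCP to the fingertips, in m); z points along the fingers, x is the direction in which the jaws open and shut, and the axes are right-handed (so a half turn about z gives the same grasp; the last joint's range is limited). The gripper opens to 87 mm and grips with 3 to 60 N. Pads are 19 mm wide; open, the fingers measure 117 mm over their backs; the gripper's body (75 mm by 190 mm) begins 51 mm behind the grasp point.
Start: joints at [-73.333, 18.392, -4.016, 83.108, 1.295, 78.541, -3.26], TCP at [0.178, 0.625, 0.292] pointing down, gripper open.
Joint ranges: [-163.93, 163.93], [-17.29, 119.83], [-79.2, 71.16], [3.27, 140.29], [-89.18, 269.18], [5.43, 117.66], [-154.24, 154.24]. Speed limits (degrees/s): [147.25, 147.25, 180, 180, 180, 180, 180].

## Interface

Orientations are given as [roll, pitch, yaw] about the fixed x, y, z axes, in that order (R = Rz(yaw) Ry(pitch) Rx(roll)).
In Python, from cell import env, optics, order gives the robot as it stands.
- The arm moves only by the shell command python3 -m creep 'ROWS' [FORCE]. ROWS is JSON, a list of rows, each a list of 7 numbers: the shift along the tool's x, y, z in cm, then the turn, a rotation vector about the tool's x, y, z in rad, then the opening, from 0 (shut) to 1 (fully open). A call has 1 to 20 rows; each row shifts and turns the pose as measured when the row begins, along the tool's axes as they then stand; what a row does not reach is not made up. A row lasts 1/10 s, in which the tool goes at most 50 mm and 8.59 degrees, less where a joint would pass 70% of its speed; a pose out of reach is approached as far as the arm can. A call with a gripper value outside its range is refused whole. The fingers move at their own pace and stop on an object; FORCE is the grip in N (left out, the last holds). Time passes only in rows, so rows that do not move let the fingers close. It gives the time, the measured TCP pose, the force and the opening at its end, in the units of the state.
- env.get_obs(): the state, without advancing time (a new reading comes with each control period).
- optics.read_camera(name): name is "side" or "top" or "wrist"; returns a dict with "frame" (400x640x3 uint8, blue, green, red), "z_map" (400x640 float32, m along the optical axis (not along the pixel's ray), 0 where there is no reading), "fx", "fy", "cx", "cy" (pixels), "R" (3x3) and "t" (3): a world point X has camera coordinates R X + t; the wrist camera has in their place "hand_eye" (4x4, takes a point from camera to tool coordinates, whose origin is the TCP and whose axes are the tool frame's). Camera axes: x right, y down, z forward; pixel columns grow to the right and rows downward; lengths in m; the calibration is good to about 2 mm. The wrist camera is an equidistant fisheye: a pixel r from the principal point sees the ray r / f radians off the axis. A picture is of the moment at which its call begins: read the wrist's pose just before it.
- order.sign_off(): hands the job in, once; it reports no verdict.
The state is a dict: "time_s": time; "qpos": joint angles; "joint_velocities": joint speeds; "effort": joint torques, N m; "tool_pos": TCP position; "tool_rot": TCP orientation; "force": force on the tool from outside, world axes, zero at the start; "wrist_torque": the same for the moment, N m; "grip_width": finger opening in m.
Only numpy, scipy, OpenCV 4.12 (cv2) and the standard library are available. Lean on these libraries where they do the work, as an engineer would, in place of code of your own. Each camera call takes 0.05 s, during which the arm holds its last target. There are 200 camera calls.

## Task

The cake-decorating turntable is locked by a sprung index plunger whose red knob is hidden under a loose orange splash cap. Lift the cap off, stand it open end down in the round blue cap holder and let go of it; then grip the red knob, pull the plunger straight up as far as it goes, and finish while still holding it there, clear of its hole in the disc. Leave the mugs, the tin, the tape roll and the matchbox where they stand.

Things in the scene. Friction and masses are not known exactly. Their poses are not given: they have to be found in the camera images.
- turntable: Cake-decorating turntable, fixed (disc does not turn): grey foot, aluminium disc 270 mm across, top 95 mm high. Origin on the worktop under the disc's centre, z up. On its -x side a grey bracket 40 mm wide, 124 mm high, out to 174 mm from the centre, reaches over the rim; on it at (-120, 0) mm a steel collar, 50 mm across, top 134 mm high, guides the upright plunger. Position and yaw vary.
- knob_top (a point): Centre of the top of the plunger's red knob, 168 mm above the worktop at rest; moves with the plunger; hidden by the cap at first. The knob is round, upright, 21 mm across at the bottom, 24 mm near the top, 32 mm tall; its sides can be gripped from above. The collar's top, 34 mm below this point at rest, limits how deep the fingers can go; nothing else near is as high as the collar.
- plunger (a joint): How far the plunger is pulled straight up, in m: 0 = seated (steel pin 12 mm deep in the disc's hole), 0.018 = fully back against its stop (pin tip 6 mm above the disc). A spring pulls it home with about 4.5 N at 0, rising evenly to about 10 N at 0.018; it springs back when let go.
- cap: Loose orange splash cap, a round cup turned open end down: 40 mm outer diameter, 44 mm high, inside 34 mm wide and 40 mm deep, about 40 g. Origin: centre of its open lower rim; z to its closed top. At the start it stands on the collar over the knob (origin 134 mm above the worktop); it must rise straight up 40 mm to clear the knob.
- cap_holder: Round blue cap holder, fixed to the worktop: base disc 84 mm across and 6 mm thick, with an upright ring of 57 mm outer and 49 mm inner diameter, rim 20 mm above the worktop. Origin: centre of its underside, on the worktop. The cap stands on the base inside the ring, its lower rim then 6 mm above the worktop. It may be left or right of the turntable.
- white_mug: White mug, 73 x 98 x 66 mm high, handle included; stands on the worktop, in the other of the two places where the holder may be. Origin: centre of its underside. To be left alone.
- red_mug: Red plastic mug, 69 x 94 x 72 mm high, handle included, on the worktop to the right. Origin: centre of its underside. To be left alone.
- tuna_tin: Flat round food tin, 86 mm diameter, 40 mm high, on the worktop at the left. Origin: centre of its underside. To be left alone.
- tape_roll: Roll of beige tape lying flat, 104 mm diameter, 25 mm high, on the worktop at the left. Origin: centre of its underside. To be left alone. Beyond it stands a tall cabinet with a door ajar; the door's free edge, about (0.48, 0.34) m in the robot frame, is an obstacle as high as the arm, so pull the arm in before swinging it from left to right.
- matchbox: Yellow and red matchbox lying flat, 36 x 52 x 16 mm, on the worktop at the left. Origin: centre of its underside. To be left alone.

How it is judged (in metres and radians):
On the way, in this order (a step that is already met when the one before it is completed fails the run):
1. the cap stands open end down in the holder, let go, with the plunger still seated (horizontal distance between cap and cap_holder below 0.007 m and z of cap in the frame of cap_holder between 0.003 and 0.01 m and angle between cap's own z axis and vertical below 0.12 rad and contact force between cap and the arm below 0.1 N and contact force between cap and the fingers below 0.1 N and linear speed of cap below 0.02 m/s and value of joint plunger below 0.004 m), for 0.2 s.
2. the plunger is pulled fully up by the fingers (value of joint plunger above 0.015 m and contact force between turntable and the fingers above 2 N), for 0.3 s.
At the end, for the whole second after the job is handed in: The fingers still hold the plunger (over 2 N), pulled up by more than 15 of its 18 mm; the cap stands in the holder, released, at rest, open end down: rim centre within 7 mm of the holder's axis, 3 to 10 mm above the worktop, upright within 0.12 rad (all of step 2 and horizontal distance between cap and cap_holder below 0.007 m and z of cap in the frame of cap_holder between 0.003 and 0.01 m and angle between cap's own z axis and vertical below 0.12 rad and contact force between cap and the arm below 0.1 N and contact force between cap and the fingers below 0.1 N and linear speed of cap below 0.02 m/s); the arm keeps its last pose, push and grip.
It fails at once if the white mug is shifted by more than 20 mm (distance of white_mug from where it was at the start of the episode above 0.02 m).
It fails at once if the red mug is shifted by more than 20 mm (distance of red_mug from where it was at the start of the episode above 0.02 m).
It fails at once if the tuna tin is shifted by more than 20 mm (distance of tuna_tin from where it was at the start of the episode above 0.02 m).
It fails at once if the tape roll is shifted by more than 20 mm (distance of tape_roll from where it was at the start of the episode above 0.02 m).
It fails at once if the matchbox is shifted by more than 20 mm (distance of matchbox from where it was at the start of the episode above 0.02 m).
It also fails if it takes over 56 s, if anything falls off the work surface, if the arm or the gripper's body presses on something with over 40 N, if the wrist force passes 120 N, or if a joint passes its speed limit or range.

## Working session

There is one attempt and no reset: what is moved stays moved. The work goes in short steps, Python scripts to look and compute and a shell command to move; the robot and the scene stay as the last step left them, time stands still between calls to the robot, and variables do not carry over. Pictures are saved under pics/ and viewed, on a budget of 10 in all, crops included, one or two more only if the job needs it, and the job is handed in when it is done.

```bash
ls; mkdir -p pics; python3 - <<'E'
from cell import env, optics
import cv2
o=env.get_obs(); print(o)
for n in("side","top"):
    c=optics.read_camera(n); cv2.imwrite(f"pics/{n}0.png",c["frame"]); print(n,c["fx"],c["fy"],c["cx"],c["cy"],c["R"],c["t"])
E
```

```text
pics
{'time_s': 0.0, 'qpos': array([-73.33202077,  18.43741128,  -4.01637072,  83.17460304,
         1.29526781,  78.54037071,  -3.25937262]), 'joint_velocities': array([-0.05643393,  0.03885458, -0.04028715, -0.01172588,  0.08811513,
       -0.11287597,  0.00353837]), 'effort': array([-2.52382924e-04, -4.91293931e+01, -4.04205183e-01, -3.12534785e+01,
       -6.39248779e-02,  4.32810572e-02,  1.88705289e-04]), 'tool_pos': array([0.17755894, 0.62484318, 0.29118281]), 'tool_rot': array([1.79994257e+02, 1.07124173e-01, 7.41432356e+01]), 'force': array([-0.24255923,  0.2630362 ,  0.69602605]), 'wrist_torque': array([-0.01070213, -0.02086117,  0.02791638]), 'grip_width': 0.08674724542772001}
side 439.02332965373165 439.02332965373165 322.7483893222868 199.20622752725345 [[ 0.20685846 -0.97836397 -0.00367661]
 [-0.6930083  -0.14387015 -0.70642825]
 [ 0.69061499  0.14867858 -0.70777511]] [-0.0803385   0.44646965  1.10865343]
top 469.74052395560824 469.74052395560824 327.26469706276293 188.87404419961754 [[ 0.02126101 -0.99976824  0.00338225]
 [-0.99531144 -0.02148527 -0.09430541]
 [ 0.09435623 -0.00136137 -0.99553757]] [0.00996104 0.4926328  1.59700933]
```

View pics/top0.png

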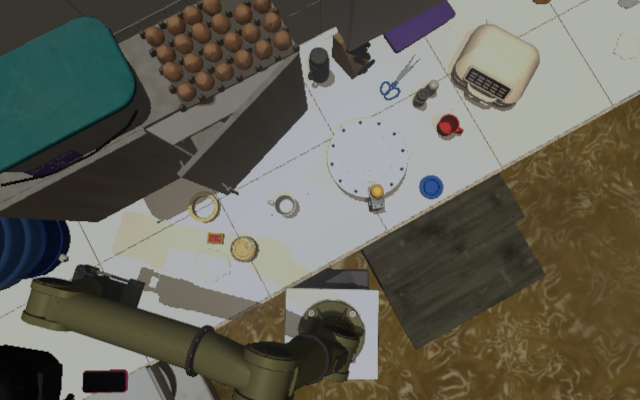

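View pics/side0.png

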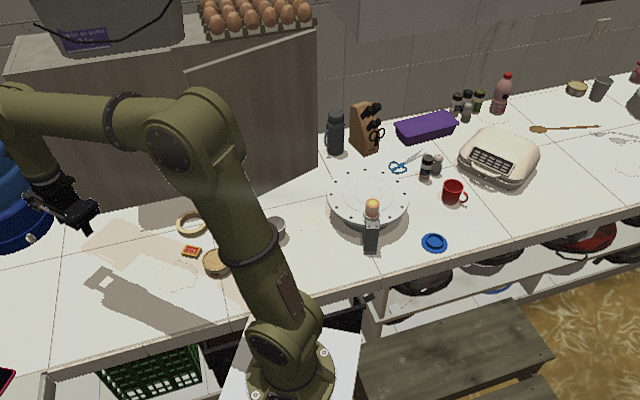

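The top view shows the cap at (376,190), the holder at (431,187) on the robot's right, and the white mug at (284,203). The side view shows the cap at (372,208) and the holder at (434,243). Next I'll measure them.

```bash
cat > h.py <<'E'
import numpy as np, cv2
from cell import env, optics
from scipy.spatial.transform import Rotation as Ro
def K(c): return np.array([[c["fx"],0,c["cx"]],[0,c["fy"],c["cy"]],[0,0,1]])
def ray(c,uv):
    R=np.array(c["R"]); d=R.T@np.linalg.inv(K(c))@np.array([*uv,1.]); return -R.T@np.array(c["t"]),d
def onz(c,uv,z):
    o,d=ray(c,uv); return (o+d*(z-o[2])/d[2])[:2]
def mask(c,lo,hi,roi):
    h=cv2.cvtColor(c["frame"],cv2.COLOR_BGR2HSV); m=cv2.inRange(h,np.array(lo),np.array(hi))
    x0,y0,x1,y1=roi; n=np.zeros_like(m); n[y0:y1,x0:x1]=m[y0:y1,x0:x1]; return n
def big(m):
    k,l,s,ce=cv2.connectedComponentsWithStats(m); i=1+np.argmax(s[1:,4]); return l==i,s[i],ce[i]
def pts(c,m):
    v,u=np.nonzero(m); z=c["z_map"][v,u]; ok=z>0; u,v,z=u[ok],v[ok],z[ok]
    P=np.c_[(u-c["cx"])*z/c["fx"],(v-c["cy"])*z/c["fy"],z]; return (P-c["t"])@np.array(c["R"])
def circ(p):
    A=np.c_[2*p,np.ones(len(p))]; s=np.linalg.lstsq(A,(p**2).sum(1),rcond=None)[0]; return s[:2],np.sqrt(s[2]+s[:2]@s[:2])
E
python3 - <<'E'
from h import *
for n,rc,rh in(("top",(360,175,392,205),(410,165,455,210)),("side",(355,190,390,225),(415,225,455,260))):
    c=optics.read_camera(n)
    m,s,ce=big(mask(c,(8,90,90),(28,255,255),rc)); P=pts(c,m); print(n,"cap",s,ce,P[:,2].min(),P[:,2].max())
    t=P[P[:,2]>.170]; print(" cap top xy",len(t),np.median(t,0),t.mean(0),"ray@.178",onz(c,ce,.178),(t.min(0)+t.max(0))/2)
    m,s,ce=big(mask(c,(100,90,50),(125,255,255),rh)); P=pts(c,m); print(" hold",s,ce,"ray@.010",onz(c,ce,.010),onz(c,ce,.006),P[:,2].min(),P[:,2].max(),(P.min(0)+P.max(0))/2)
    # turntable disc by depth
    v=np.ones_like(m); Q=pts(c,v); d=Q[(abs(Q[:,2]-.095)<.006)&(np.hypot(Q[:,0]-.72,Q[:,1]+.1)<.25)]; 
    (x,y),r=cv2.minEnclosingCircle(d[:,:2].astype(np.float32)); print(" disc",x,y,r,d.mean(0),len(d))
E
```

```text
top cap [370 185  13  13  99] [376.34343434 191.01010101] 0.12697698426729406 0.18805248881051584
 cap top xy 87 [ 0.47673446 -0.13409741  0.17773603] [ 0.47601594 -0.13306326  0.17783873] ray@.178 [ 0.4742545  -0.13242053] [ 0.47594557 -0.13294647  0.17952865]
 hold [420 176  23  23 427] [430.8852459  186.79156909] ray@.010 [ 0.50863114 -0.34004865] [ 0.50904732 -0.34094089] -0.0034394157990246957 0.029637011217700317 [ 0.50880913 -0.34126993  0.0130988 ]
 disc 0.7175664901733398 -0.09276682138442993 0.249709814786911 [ 0.60791585 -0.10618641  0.09525947] 4563
side cap [366 199  13   9  72] [372.30555556 203.16666667] 0.09605024609922365 0.18229623981459964
 cap top xy 70 [ 0.46917329 -0.13147045  0.178462  ] [ 0.47229275 -0.13117982  0.17869162] ray@.178 [ 0.47331848 -0.13154408] [ 0.47393243 -0.13085793  0.1784524 ]
 hold [422 233  25  20 371] [434.00539084 242.9083558 ] ray@.010 [ 0.50330395 -0.33808544] [ 0.50676494 -0.33866863] 0.0001404662088987584 0.02545344428012883 [ 0.507308   -0.33827714  0.01279696]
 disc 0.7173658609390259 -0.09316860139369965 0.24972331523895264 [ 0.60938376 -0.09906518  0.09598856] 3498
```

```bash
python3 -m creep '[[-3,0,0,0,0,0,1],[-4,0,0,0,0,0,1],[-4,0,0,0,0,0,1],[-4,0,0,0,0,0,1],[-4,0,0,0,0,0,1],[-2,0,0,0,0,0,1],[0,0,0,0,0,0,1]]'
```

```text
time_s: 0.9
tool_pos: [0.118, 0.415, 0.2879]
tool_rot: [180.0, 0.3, 74.1]
force: [0.3, 0.3, 0.3]
grip_width: 0.0874
```

```bash
python3 -m creep '[[0,2.2,0,0,0,0.05,1],[-0.2,4.5,0,0,0,0.105,1],[-0.2,4.5,0,0,0,0.105,1],[-0.2,4.5,0,0,0,0.105,1],[-0.2,4.5,0,0,0,0.105,1],[-0.2,4.5,0,0,0,0.105,1],[-0.2,4.5,0,0,0,0.105,1],[-0.2,4.5,0,0,0,0.105,1],[0,0,0,0,0,0,1]]'
```

```text
time_s: 1.8
tool_pos: [0.3956, 0.2031, 0.2895]
tool_rot: [179.6, -0.3, 26.6]
force: [0.3, -0.3, -0.2]
grip_width: 0.087
```

```bash
python3 -m creep '[[-0.2,4.5,0,0,0,0.105,1],[-0.2,4.5,0,0,0,0.105,1],[-0.2,4.5,0,0,0,0.105,1],[-0.2,4.5,0,0,0,0.105,1],[-0.2,4.5,0,0,0,0.105,1],[-0.2,4.5,0,0,0,0.105,1],[-0.2,3.5,0,0,0,0.08,1],[0,0,0,0,0,0,1]]'
python3 - <<'E'
from h import *
o=env.get_obs(); c=optics.read_camera("wrist"); cv2.imwrite("pics/w1.png",c["frame"])
print(o["tool_pos"],o["tool_rot"],{k:v for k,v in c.items() if k not in("frame","z_map")})
E
```

```text
time_s: 2.6
tool_pos: [0.4337, -0.1066, 0.2925]
tool_rot: [179.5, -1.1, -16.4]
force: [0.4, 0.1, 0.2]
grip_width: 0.0872
[ 0.43371789 -0.10662399  0.29247263] [179.46820825  -1.09531934 -16.40419751] {'fx': 309.70691628693146, 'fy': 309.70691628693146, 'cx': 319.9977858414938, 'cy': 198.71490658018314, 'hand_eye': array([[ 9.99999760e-01, -6.41348738e-04,  2.62195264e-04,
         1.23981477e-03],
       [ 5.44384286e-04,  9.61358621e-01,  2.75298576e-01,
        -7.48976013e-02],
       [-4.28626072e-04, -2.75298367e-01,  9.61358739e-01,
        -9.30459623e-02],
       [ 0.00000000e+00,  0.00000000e+00,  0.00000000e+00,
         1.00000000e+00]])}
```

View pics/w1.png

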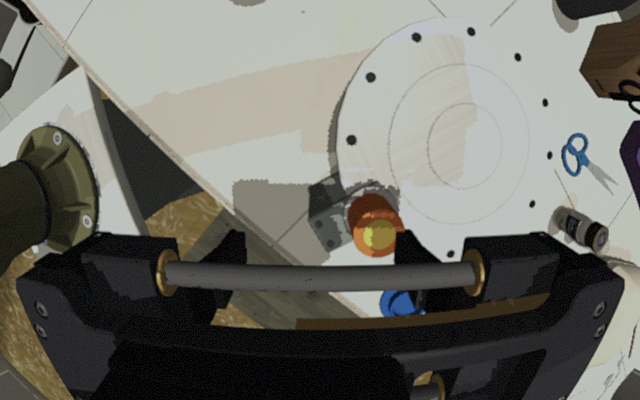

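The wrist view shows the cap at about (376,222), with its bright top near (379,237). Beyond it are the bracket and disc, and the blue holder is partly hidden at (400,303). I'll measure the cap from here and work out the shift.

```bash
cat >> h.py <<'E'
def wpts(c,o,m):
    v,u=np.nonzero(m); z=c["z_map"][v,u]; ok=z>0; u,v,z=u[ok],v[ok],z[ok]
    a=(u-c["cx"])/c["fx"]; b=(v-c["cy"])/c["fy"]; th=np.hypot(a,b); s=np.tan(th)/th
    P=np.c_[a*s*z,b*s*z,z]; H=c["hand_eye"]; P=P@H[:3,:3].T+H[:3,3]
    return P@Ro.from_euler("xyz",o["tool_rot"],degrees=True).as_matrix().T+o["tool_pos"]
def togo(pos,yaw):
    o=env.get_obs(); R=Ro.from_euler("xyz",o["tool_rot"],degrees=True); T=Ro.from_euler("xyz",[180,0,yaw],degrees=True)
    print("shift cm",R.inv().apply(np.array(pos)-o["tool_pos"])*100,"turn",(R.inv()*T).as_rotvec(),"at",o["tool_pos"],o["tool_rot"],"F",o["force"],"w",o["grip_width"])
E
python3 - <<'E'
from h import *
o=env.get_obs(); c=optics.read_camera("wrist")
m=mask(c,(5,120,60),(30,255,255),(335,180,410,265)); m,s,ce=big(m); P=wpts(c,o,m)
t=P[abs(P[:,2]-.178)<.006]; print(s,len(t),np.percentile(P[:,2],[2,50,98]),t.mean(0),(t.min(0)+t.max(0))/2,np.ptp(t,0),cv2.minEnclosingCircle(t[:,:2].astype(np.float32)))
v=c["frame"].copy(); cnt,_=cv2.findContours(m.astype(np.uint8),0,1)
togo([.475,-.132,.28],-16)
E
```

```text
[ 348  197   56   63 2421] 1751 [0.14127746 0.17825807 0.18020626] [ 0.47394374 -0.12901223  0.17836606] [ 0.47500386 -0.13118707  0.17651287] [0.03838759 0.03867293 0.00885222] ((0.47506317496299744, -0.1312083899974823), 0.01961924321949482)
shift cm [4.68567695 1.77823042 1.32706956] turn [ 0.00781361 -0.01863221  0.00129682] at [ 0.43461975 -0.10188187  0.29225609] [179.5515693   -1.06724533 -15.92151873] F [ 0.64770757  0.29070279 -0.58700824] w 0.0869548536800525
```

```bash
python3 -m creep '[[2.4,0.9,0.3,0.004,-0.009,0,1],[2.3,0.8,0.3,0.004,-0.009,0,1],[0,0,0,0,0,0,1],[0,0,0,0,0,0,1]]'
python3 - <<'E'
from h import *
togo([.475,-.1314,.222],-16)
o=env.get_obs(); c=optics.read_camera("wrist")
m=mask(c,(5,120,60),(30,255,255),(260,180,410,300)); m,s,ce=big(m); P=wpts(c,o,m)
t=P[abs(P[:,2]-.178)<.006]; print(s,len(t),cv2.minEnclosingCircle(t[:,:2].astype(np.float32)))
togo([.475,-.1314,.222],-16)
E
```

```text
time_s: 3.1
tool_pos: [0.4796, -0.1251, 0.2862]
tool_rot: [180.0, 0.0, -15.2]
force: [0.4, 0.6, -0.1]
grip_width: 0.0869
shift cm [-0.28056771  0.72573544  6.42109226] turn [0.00081794 0.00016592 0.01459877] at [ 0.47963071 -0.12508149  0.28620449] [ 1.79953206e+02  9.84830433e-03 -1.51635561e+01] F [ 0.41974456  0.56030576 -0.07971303] w 0.08692537148247585
[ 288  192   54   66 2848] 2312 ((0.475320041179657, -0.13159625232219696), 0.020009124651551247)
shift cm [-0.2697401   0.75879165  6.41908126] turn [ 0.0003906  -0.00010882  0.01525296] at [ 0.47958396 -0.12475282  0.28618812] [ 1.79977574e+02 -6.06378538e-03 -1.51260688e+01] F [-0.84213189 -0.07066316  0.54485546] w 0.08683775145942879
```

Cap confirmed at (0.4752, -0.1315). I'll align over it, then go down.

```bash
python3 -m creep '[[-0.25,0.74,0,0,0,0,1],[0,0,0,0,0,0,1],[0,0,1.5,0,0,0,1],[0,0,1.5,0,0,0,1],[0,0,1.5,0,0,0,1],[0,0,1.0,0,0,0,1],[0,0,0,0,0,0,1],[0,0,0,0,0,0,1]]'
python3 -c "
from h import *
togo([.4752,-.1315,.222],-16)"
```

```text
time_s: 3.95
tool_pos: [0.4738, -0.1278, 0.2313]
tool_rot: [-179.7, -0.2, -14.7]
force: [0.0, -0.8, -0.2]
grip_width: 0.0875
shift cm [0.22841764 0.32557908 0.92674351] turn [-0.00604797 -0.00320617  0.02203758] at [ 0.47377567 -0.12781645  0.23127932] [-179.65552749   -0.18750212  -14.73789816] F [ 0.02429117 -0.78347479 -0.24513696] w 0.08750547613665127
```

```bash
python3 -m creep '[[0.2,0.35,0.45,-0.005,0,0,1],[0,0,0.45,0,0,0,1],[0,0,0,0,0,0,1]]'
python3 -c "
from h import *
togo([.4752,-.1315,.222],-16)"
```

```text
time_s: 4.25
tool_pos: [0.4758, -0.1321, 0.2232]
tool_rot: [-179.9, -0.3, -14.7]
force: [0.0, -0.0, -0.5]
grip_width: 0.0867
shift cm [-0.07628931 -0.0439758   0.11732508] turn [-0.00165169 -0.00603371  0.02238273] at [ 0.47581879 -0.13211914  0.22317715] [-179.90924058   -0.3467362   -14.7178343 ] F [ 0.00271742 -0.03930944 -0.51161012] w 0.08668703719785831
```

```bash
python3 -m creep '[[0,0,0,0,0,0,0.4],[0,0,0,0,0,0,0.3],[0,0,0,0,0,0,0.3],[0,0,0,0,0,0,0.3],[0,0,0,0,0,0,0.3],[0,0,0,0,0,0,0.3],[0,0,0,0,0,0,0.3],[0,0,0,0,0,0,0.3]]' 15
python3 -c "
from h import *
togo([.4752,-.1315,.222],-16)"
```

```text
time_s: 5.05
tool_pos: [0.4762, -0.1322, 0.2237]
tool_rot: [-179.9, -0.4, -14.7]
force: [0.6, 0.9, 0.4]
grip_width: 0.0398
shift cm [-0.11488311 -0.03795361  0.17225805] turn [-0.00185194 -0.00684135  0.02232819] at [ 0.47620245 -0.13215896  0.22372975] [-179.89827459   -0.39313241  -14.72103276] F [0.64918987 0.89218668 0.36497639] w 0.03975417713441929
```

```bash
python3 -m creep '[[0,0,-0.8,0,0,0,0.2],[0,0,-1.0,0,0,0,0.2],[0,0,-1.2,0,0,0,0.2],[0,0,-1.2,0,0,0,0.2],[0,0,-1.2,0,0,0,0.2],[0,0,-1.2,0,0,0,0.2],[0,0,0,0,0,0,0.2]]' 20
python3 - <<'E'
from h import *
togo([.508,-.340,.28],-33)
c=optics.read_camera("side"); cv2.imwrite("pics/s2.png",c["frame"][130:280,290:490].repeat(3,0).repeat(3,1))
c=optics.read_camera("side")
o=env.get_obs(); c=optics.read_camera("wrist")
m,s,ce=big(mask(c,(100,90,50),(125,255,255),(330,200,640,330))); P=wpts(c,o,m); print(s,P.mean(0),(P.min(0)+P.max(0))/2)
E
```

```text
time_s: 5.75
tool_pos: [0.4762, -0.1325, 0.2972]
tool_rot: [-179.8, -0.6, -14.7]
force: [0.3, -0.9, -0.5]
grip_width: 0.0398
shift cm [ 8.33661097 19.26096963  1.74625211] turn [-0.00426238 -0.00914575  0.31855187] at [ 0.47623928 -0.13251679  0.29718486] [-179.84264802   -0.55376462  -14.74892863] F [ 0.25944437 -0.91129117 -0.46199114] w 0.039764304003952686
[348 292  27  26 398] [ 0.48297097 -0.32467328  0.02925064] [ 0.48628581 -0.25519858  0.13988209]
```

View pics/s2.png

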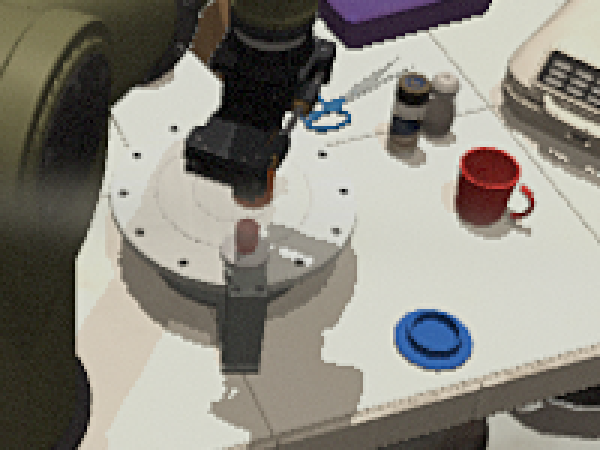

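The crop shows the cap held in the fingers, the red knob bare at (247,237), and the holder clear at (434,338).

```bash
python3 -m creep '[[1,2.5,0.3,0,-0.005,0,0.2],[1.5,3.5,0.3,0,-0.004,0,0.2],[1.5,3.5,0.3,0,0,0,0.2],[1.0,2.0,0.2,0,0,0,0.2],[0,0,0,0,0,0,0.2],[0,0,0,0,0,0,0.2]]'
python3 - <<'E'
from h import *
c=optics.read_camera("top")
o=env.get_obs(); c=optics.read_camera("wrist"); cv2.imwrite("pics/w2.png",c["frame"])
m,s,ce=big(mask(c,(100,90,50),(125,255,255),(250,150,450,330))); P=wpts(c,o,m); print(s,P.mean(0),P.min(0),P.max(0))
b=P[abs(P[:,2]-.006)<.006]; print(len(b),cv2.minEnclosingCircle(b[:,:2].astype(np.float32)))
b=P[abs(P[:,2]-.020)<.005]; print(len(b),cv2.minEnclosingCircle(b[:,:2].astype(np.float32)))
togo([.508,-.340,.28],-15)
E
```

```text
time_s: 6.5
tool_pos: [0.4934, -0.257, 0.2779]
tool_rot: [-179.9, 0.7, -14.4]
force: [0.0, 0.3, -0.5]
grip_width: 0.0394
[335 203  46  43 955] [ 0.527405   -0.31994697  0.01562511] [ 0.4995514  -0.36216568  0.00304591] [ 0.54965032 -0.24528246  0.22992005]
787 ((0.5201853513717651, -0.33087632060050964), 0.037580449134111404)
114 ((0.5234968066215515, -0.3241938650608063), 0.019139200448989868)
shift cm [ 3.4663813   7.75927166 -0.23004573] turn [-0.00193314  0.01120259  0.01150294] at [ 0.49361437 -0.25622968  0.2782426 ] [-179.88554542    0.64120946  -14.34028229] F [ 0.58593955  0.09145692 -0.27651539] w 0.03922892611115088
```

View pics/w2.png

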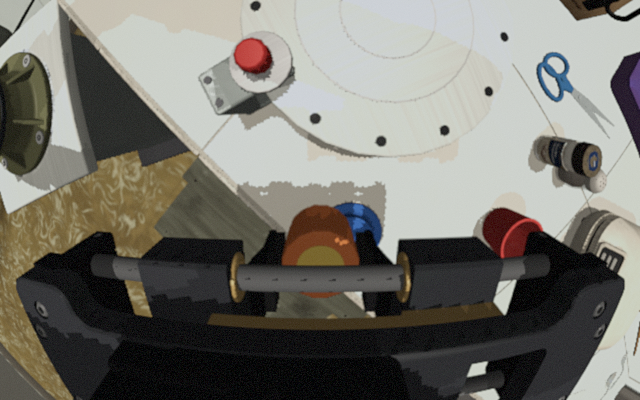

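```bash
python3 - <<'E'
from h import *
for n,r in(("top",(410,165,455,210)),("side",(415,225,455,260))):
    c=optics.read_camera(n); c["frame"]=cv2.imread(f"pics/{n}0.png")
    for lo in((100,90,50),(98,60,40)):
        m,s,_=big(mask(c,lo,(130,255,255),r)); k=max(cv2.findContours(m.astype(np.uint8),0,1)[0],key=len)[:,0].astype(float)
        p=np.array([onz(c,q,.005) for q in k]); print(n,circ(p),cv2.minEnclosingCircle(p.astype(np.float32)))
    c2=optics.read_camera(n)
    # knob now
    h=cv2.cvtColor(c2["frame"],cv2.COLOR_BGR2HSV)
    m=cv2.inRange(h,(0,110,50),(6,255,255))|cv2.inRange(h,(170,110,50),(180,255,255)); n0=np.zeros_like(m); n0[175:235,355:395]=m[175:235,355:395]
    if n0.any():
        m,s,ce=big(n0); P=pts(c2,m); t=P[P[:,2]>.16]; print(" knob",s,ce,onz(c2,ce,.165),t.mean(0) if len(t) else 0)
o=env.get_obs(); c=optics.read_camera("wrist"); h=cv2.cvtColor(c["frame"],cv2.COLOR_BGR2HSV)
m=cv2.inRange(h,(0,110,50),(6,255,255))|cv2.inRange(h,(170,110,50),(180,255,255)); m[:,320:]=0; m[150:]=0
m,s,ce=big(m); P=wpts(c,o,m); t=P[abs(P[:,2]-.168)<.004]; print("wrist knob",s,len(t),t.mean(0),cv2.minEnclosingCircle(t[:,:2].astype(np.float32)))
E
```

```text
top (array([ 0.50921595, -0.34119288]), np.float64(0.039215899123959244)) ((0.5090028643608093, -0.3412688374519348), 0.041289497166872025)
top (array([ 0.50960497, -0.3411855 ]), np.float64(0.04013723520386079)) ((0.5099358558654785, -0.34138280153274536), 0.04191312566399574)
 knob [373 187   7   8  40] [376.1  190.45] [ 0.47720928 -0.13301729] [ 0.47801445 -0.13301107  0.16873515]
side (array([ 0.50932306, -0.33876783]), np.float64(0.03936060008196883)) ((0.5093426704406738, -0.3390641212463379), 0.04122970253229141)
side (array([ 0.50923086, -0.33869512]), np.float64(0.039721670388266385)) ((0.5091693997383118, -0.3379681408405304), 0.0416937880218029)
 knob [369 203   7   5  24] [372.08333333 204.875     ] [ 0.47899771 -0.13114126] [ 0.47542969 -0.13132168  0.16864664]
wrist knob [234  40  37  36 997] 852 [ 0.4779245  -0.13381939  0.16815919] ((0.4777228534221649, -0.13306501507759094), 0.011612048372626305)
```

```bash
python3 -m creep '[[1.2,2.5,0.3,0,0.006,0,0.2],[1.2,2.7,0.3,0,0.006,0,0.2],[1.0,2.5,0.3,0,0,0,0.2],[0,0,0,0,0,0,0.2],[0,0,0,0,0,0,0.2]]'
python3 -c "
from h import *
optics.read_camera('top')
togo([.509,-.340,.13],-15)"
```

```text
time_s: 7.35
tool_pos: [0.5112, -0.3368, 0.27]
tool_rot: [-179.6, -0.3, -13.8]
force: [1.1, -0.2, -0.9]
grip_width: 0.0397
shift cm [-0.19810028  0.43666584 14.00485415] turn [-0.00647163 -0.00548584  0.02183269] at [ 0.51099272 -0.3369166   0.2700825 ] [-179.63265987   -0.31833601  -13.75009214] F [-0.2652214  -0.59175486 -0.67150936] w 0.039637438712532704
```

```bash
python3 -m creep '[[-0.1,0.2,1.5,-0.006,-0.005,0,0.2],[-0.1,0.2,2.5,0,0,0,0.2],[0,0,2.5,0,0,0,0.2],[0,0,2.5,0,0,0,0.2],[0,0,2,0,0,0,0.2],[0,0,0.8,0,0,0,0.2],[0,0,0,0,0,0,0.2]]'
python3 -c "
from h import *
optics.read_camera('top')
togo([.509,-.340,.12],-15)"
```

```text
time_s: 8.1
tool_pos: [0.5097, -0.3309, 0.1444]
tool_rot: [-179.7, 0.0, -13.1]
force: [0.1, 0.0, -0.0]
grip_width: 0.0397
shift cm [0.10578257 0.91200046 2.50058308] turn [-0.00591988 -0.00049537  0.03361878] at [ 0.50998462 -0.33101785  0.14505866] [-1.79661357e+02 -3.40782180e-02 -1.30738809e+01] F [-0.61254883  0.11947596 -1.3540247 ] w 0.03959907733250789
```

```bash
python3 -m creep '[[0.1,0.5,0.7,-0.005,0,0,0.2],[0,0.4,0.7,0,0,0,0.2],[0,0.1,0.4,0,0,0,0.2],[0,0,0,0,0,0,0.2]]'
python3 - <<'E'
from h import *
optics.read_camera('top')
togo([.509,-.340,.0965],-15)
for n in("side","top"):
    c=optics.read_camera(n); cv2.imwrite(f"pics/{n}3.png",c["frame"][130:280,370:510].repeat(4,0).repeat(4,1))
E
```

```text
time_s: 8.55
tool_pos: [0.5103, -0.3426, 0.1286]
tool_rot: [180.0, -0.3, -13.0]
force: [0.2, 0.0, -0.6]
grip_width: 0.0398
shift cm [-0.21584046 -0.24320198  3.23471336] turn [ 0.00079798 -0.00624695  0.03435273] at [ 0.51036458 -0.34278209  0.12886214] [179.94814016  -0.35706794 -13.03156566] F [-0.33958318  0.4551668  -0.27704996] w 0.03966156491586257
```

View pics/side3.png

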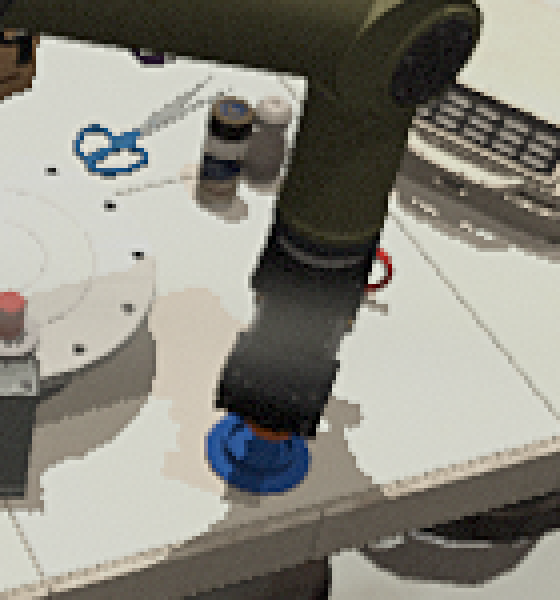

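The crop shows the cap just above the ring at (265,435). I'll correct by 2 mm and continue down.

```bash
python3 -m creep '[[-0.2,-0.2,0.5,0,-0.006,0,0.2],[0,0.05,0.5,0,0,0,0.2],[0,0,0,0,0,0,0.2]]'
python3 -c "
from h import *
optics.read_camera('top')
togo([.509,-.340,.0965],-15)"
```

```text
time_s: 9.0
tool_pos: [0.5093, -0.3403, 0.1189]
tool_rot: [180.0, -0.1, -13.0]
force: [0.2, -0.6, -0.6]
grip_width: 0.04
shift cm [-0.05695286 -0.01903219  2.2604883 ] turn [ 0.00037393 -0.00143608  0.03522478] at [ 0.50948276 -0.34029735  0.11910575] [ 1.79977131e+02 -8.18867258e-02 -1.29817521e+01] F [-0.07679422  0.25412308 -0.52279472] w 0.039854489801223976
```

```bash
python3 -m creep '[[0,0.05,0.5,0,0,0,0.2],[0,0.05,0.5,0,0,0,0.2],[0,0.05,0.4,0,0,0,0.2],[0,0,0.3,0,0,0,0.2],[0,0,0.2,0,0,0,0.2],[0,0,0,0,0,0,0.2]]'
python3 -c "
from h import *
optics.read_camera('top')
togo([.509,-.340,.0965],-15)"
```

```text
time_s: 9.65
tool_pos: [0.509, -0.3418, 0.0981]
tool_rot: [180.0, -0.1, -13.0]
force: [-0.4, -0.4, -1.1]
grip_width: 0.0397
shift cm [-0.05329524 -0.18513624  0.17687416] turn [ 0.00053329 -0.00112918  0.03529191] at [ 0.50910186 -0.34192236  0.09827036] [ 1.79968309e+02 -6.41447759e-02 -1.29779047e+01] F [ 0.05656331 -0.26588855 -0.9135031 ] w 0.03992188081952202
```

```bash
python3 -m creep '[[0,-0.15,0.15,0,0,0,0.2],[0,0,0.15,0,0,0,0.2],[0,0,0,0,0,0,0.2],[0,0,0,0,0,0,0.2]]'
python3 -c "
from h import *
optics.read_camera('top')
togo([.509,-.340,.0957],-15)"
```

```text
time_s: 10.1
tool_pos: [0.51, -0.3405, 0.0959]
tool_rot: [180.0, -0.1, -13.0]
force: [-0.9, 0.4, -0.5]
grip_width: 0.0398
shift cm [-0.10521348 -0.02867716  0.01962474] turn [ 0.00053175 -0.00245843  0.03544551] at [ 0.50996049 -0.34051536  0.09589899] [ 1.79967043e+02 -1.40288093e-01 -1.29690806e+01] F [-0.39555726  0.49216152 -0.21981618] w 0.039613431518149014
```

```bash
python3 -m creep '[[0,0,0,0,0,0,0.52],[0,0,0,0,0,0,0.6],[0,0,0,0,0,0,0.75],[0,0,0,0,0,0,0.9],[0,0,0,0,0,0,1],[0,0,0,0,0,0,1],[0,0,0,0,0,0,1]]'
python3 -m creep '[[0,0,-1,0,0,0,1],[0,0,-2,0,0,0,1],[0,0,-3,0,0,0,1],[0,0,-3,0,0,0,1],[0,0,-3,0,0,0,1],[0,0,-3,0,0,0,1],[0,0,-2,0,0,0,1],[0,0,0,0,0,0,1]]'
python3 - <<'E'
from h import *
optics.read_camera('top')
togo([.4777,-.1325,.28],-15)
o=env.get_obs(); c=optics.read_camera("wrist")
m,s,ce=big(mask(c,(5,120,60),(30,255,255),(250,120,400,330))); P=wpts(c,o,m); t=P[abs(P[:,2]-.05)<.006]
print("cap",s,np.percentile(P[:,2],[2,50,98]),len(t),t.mean(0),cv2.minEnclosingCircle(t[:,:2].astype(np.float32)))
m,s,ce=big(mask(c,(100,90,50),(125,255,255),(230,120,420,330))); P=wpts(c,o,m); b=P[abs(P[:,2]-.006)<.006];print("hold",len(b),cv2.minEnclosingCircle(b[:,:2].astype(np.float32)))
cv2.imwrite("pics/w4.png",c["frame"])
E
```

```text
time_s: 10.85
tool_pos: [0.5101, -0.3408, 0.0961]
tool_rot: [179.9, -0.2, -13.0]
force: [0.5, -0.4, 0.1]
grip_width: 0.0828
time_s: 11.65
tool_pos: [0.5086, -0.3414, 0.2769]
tool_rot: [179.9, -0.2, -13.1]
force: [0.4, -0.7, 0.2]
grip_width: 0.0869
shift cm [ -7.69850786 -19.62082229  -0.48740749] turn [ 0.0009105  -0.00219648  0.03288581] at [ 0.50816229 -0.34106591  0.27547955] [ 1.79945773e+02 -1.24968509e-01 -1.31157220e+01] F [ 0.26004813 -0.16727432  0.19807728] w 0.08732648448651827
cap [ 286  311  114   19 1031] [-0.7093843   0.30444082  0.30708607] 0 [nan nan nan] ((0.0, 0.0), 0.0)
hold 1828 ((0.5093215107917786, -0.3392304480075836), 0.040955837815999985)<stdin>:6: RuntimeWarning: Mean of empty slice.
  ret = um.true_divide(
```

View pics/w4.png

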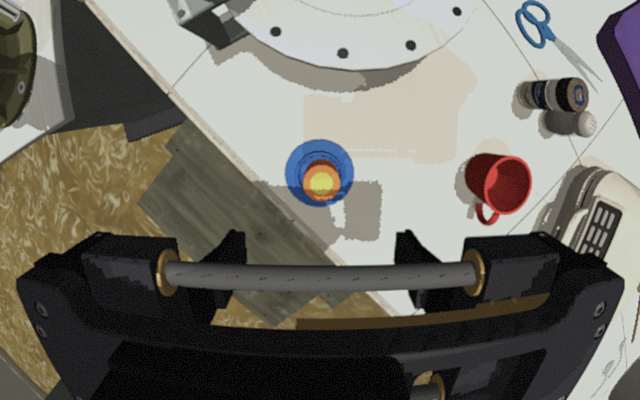

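The wrist view shows the cap upright inside the blue ring at (322,181), released. Back to the knob.

```bash
python3 -m creep '[[-1,-2.5,0,0,0,0,1],[-1.6,-4,0,0,0,0,1],[-1.6,-4,0,0,0,0,1],[-1.6,-4,0,0,0,0,1],[-1.0,-3,0,0,0,0,1],[-0.5,-1.5,0,0,0,0,1],[0,0,0,0,0,0,1],[0,0,0,0,0,0,1]]'
python3 - <<'E'
from h import *
for n,r in(("top",(410,165,455,210)),("side",(415,225,455,260))):
    c=optics.read_camera(n); m,s,ce=big(mask(c,(5,90,60),(30,255,255),r)); P=pts(c,m); t=P[abs(P[:,2]-.05)<.007]
    print(n,"cap top",s,len(t),t.mean(0),"ray",onz(c,ce,.05))
o=env.get_obs(); c=optics.read_camera("wrist"); h=cv2.cvtColor(c["frame"],cv2.COLOR_BGR2HSV)
m=cv2.inRange(h,(0,110,50),(6,255,255))|cv2.inRange(h,(170,110,50),(180,255,255)); m[:,:220]=0; m[:,420:]=0
m,s,ce=big(m); P=wpts(c,o,m); t=P[abs(P[:,2]-.168)<.004]; print("knob",s,len(t),t.mean(0),cv2.minEnclosingCircle(t[:,:2].astype(np.float32)))
togo([.4777,-.1325,.28],-15)
E
```

```text
time_s: 12.55
tool_pos: [0.4724, -0.13, 0.2618]
tool_rot: [179.7, 1.1, -13.1]
force: [-1.0, -0.6, 0.0]
grip_width: 0.0872
top cap top [427 180  13  12 101] 75 [ 0.51170246 -0.34207877  0.0503761 ] ray [ 0.51001806 -0.33922051]
side cap top [430 229  14  16 173] 104 [ 0.50642412 -0.3392106   0.0498413 ] ray [ 0.49486525 -0.33760704]
knob [ 311  202   35   43 1140] 890 [ 0.4772862  -0.13070738  0.16802696] ((0.4772713780403137, -0.1313079446554184), 0.011637987568974495)
shift cm [ 0.48455462  0.01052993 -1.77756422] turn [0.00665657 0.01843901 0.03019262] at [ 0.47266217 -0.13131987  0.26231692] [179.63457084   1.06206705 -13.27342186] F [-0.68265424 -1.79049955 -0.2520103 ] w 0.0868948273717525
```

```bash
python3 -m creep '[[0.47,0,0,0.006,0.018,0,1],[0,0,0.7,0,0,0,1],[0,0,1.0,0,0,0,1],[0,0.05,0.8,0,0,0,1],[0,0,0,0,0,0,1]]'
python3 -c "
from h import *
optics.read_camera('top')
togo([.4774,-.1317,.209],-13)"
```

```text
time_s: 13.2
tool_pos: [0.477, -0.1371, 0.2345]
tool_rot: [179.9, -0.0, -13.7]
force: [-0.4, 0.1, -0.5]
grip_width: 0.0869
shift cm [-0.12115292 -0.52644361  2.59772919] turn [ 0.0021472  -0.00117405 -0.01148847] at [ 0.47731736 -0.13704032  0.23498992] [ 1.79877363e+02 -6.79733777e-02 -1.36581682e+01] F [-0.16761518  0.16988702 -0.58175543] w 0.08721577824858696
```

```bash
python3 -m creep '[[-0.1,-0.3,0.6,0.002,0,0,1],[0,-0.2,0.7,0,0,0,1],[0,0,0.6,0,0,0,1],[0,0,0.3,0,0,0,1],[0,0,0,0,0,0,1]]'
python3 -c "
from h import *
optics.read_camera('top')
togo([.4774,-.1317,.209],-13)"
```

```text
time_s: 13.75
tool_pos: [0.4778, -0.131, 0.2111]
tool_rot: [-180.0, -0.1, -13.6]
force: [0.7, 0.3, 0.2]
grip_width: 0.087
shift cm [-0.02876074  0.07266824  0.23110588] turn [-0.00024493 -0.00156407 -0.01060625] at [ 0.47784685 -0.1310611   0.21131169] [-1.79985491e+02 -8.95386949e-02 -1.36077049e+01] F [-0.41792186  1.03803555 -0.80695817] w 0.08682622491549538
```

```bash
python3 -m creep '[[0,0.06,0.2,0,0,0,1],[0,0,0,0,0,0,0.6],[0,0,0,0,0,0,0.3],[0,0,0,0,0,0,0.1],[0,0,0,0,0,0,0],[0,0,0,0,0,0,0],[0,0,0,0,0,0,0],[0,0,0,0,0,0,0],[0,0,0,0,0,0,0],[0,0,0,0,0,0,0]]' 50
python3 -c "
from h import *
togo([.4774,-.1317,.209],-13)"
```

```text
time_s: 14.8
tool_pos: [0.4765, -0.1316, 0.2098]
tool_rot: [-179.9, 0.1, -13.6]
force: [-11.3, 2.4, 8.0]
grip_width: 0.0228
shift cm [ 0.09351541 -0.01039686  0.07769111] turn [-0.00099064  0.00216246 -0.01088801] at [ 0.47646813 -0.13158191  0.20977883] [-1.79943916e+02  1.24206111e-01 -1.36237767e+01] F [-11.2853759    2.37918954   7.98871531] w 0.022841267213454274
```

```bash
python3 -m creep '[[0,0,-0.4,0,0,0,0],[0,0,-0.4,0,0,0,0],[0,0,-0.4,0,0,0,0],[0,0,-0.4,0,0,0,0],[0,0,-0.4,0,0,0,0]]'
python3 -c "
from h import *
togo([.4774,-.1317,.227],-13)"
```

```text
time_s: 15.3
tool_pos: [0.4761, -0.1314, 0.228]
tool_rot: [180.0, 0.1, -13.6]
force: [4.1, -1.1, -10.8]
grip_width: 0.0217
shift cm [0.13030765 0.00234881 0.10185334] turn [ 0.00080678  0.00199177 -0.01085475] at [ 0.47614128 -0.13136995  0.2280211 ] [ 1.79953156e+02  1.13866847e-01 -1.36219779e+01] F [  4.05623882  -1.11197683 -10.81777757] w 0.021725108058305586
```

```bash
python3 -m creep '[[0,0,-0.25,0,0,0,0],[0,0,-0.15,0,0,0,0],[0,0,-0.15,0,0,0,0],[0,0,-0.15,0,0,0,0],[0,0,-0.15,0,0,0,0]]'
python3 - <<'E'
from h import *
togo([.4774,-.1317,.227],-13)
o=env.get_obs(); c=optics.read_camera("wrist"); h=cv2.cvtColor(c["frame"],cv2.COLOR_BGR2HSV)
m=cv2.inRange(h,(0,110,50),(6,255,255))|cv2.inRange(h,(170,110,50),(180,255,255)); m[:,:220]=0; m[:,420:]=0
m,s,ce=big(m); P=wpts(c,o,m); print("knob",s,P[:,2].max(),np.percentile(P[:,2],[5,50,75,95]))
for n,r in(("top",(410,165,455,210)),("side",(415,225,455,260))):
    c=optics.read_camera(n); m,s,ce=big(mask(c,(5,90,60),(30,255,255),r)); P=pts(c,m); print(n,"cap",s,len(P),P.mean(0),P[:,2].max())
cv2.imwrite("pics/s5.png",c["frame"][130:280,290:490].repeat(3,0).repeat(3,1))
togo([.4774,-.1317,.227],-13)
E
```

```text
time_s: 15.8
tool_pos: [0.4759, -0.131, 0.2281]
tool_rot: [179.6, -0.1, -13.6]
force: [7.3, -1.0, -20.7]
grip_width: 0.0218
shift cm [0.16070354 0.02926192 0.11243048] turn [ 0.00633484 -0.00135644 -0.01031926] at [ 0.47590688 -0.13103066  0.2281202 ] [ 1.79637447e+02 -7.95890028e-02 -1.35910005e+01] F [  7.27091243  -1.00997649 -20.67395774] w 0.021841124300193734
knob [ 299  229   44   37 1231] 0.2423097097329396 [0.16162101 0.18334633 0.18611673 0.18734081]
top cap [427 180  13  12 101] 101 [ 0.51042561 -0.3401004   0.04602232] 0.060144940798921805
side cap [430 229  14  16 172] 172 [ 0.50223282 -0.3387899   0.04198763] 0.05445120360039142
shift cm [0.15994954 0.02918377 0.11151526] turn [ 0.006322   -0.00134777 -0.01031053] at [ 0.47591403 -0.13103328  0.22811108] [ 1.79638180e+02 -7.90871237e-02 -1.35905022e+01] F [  7.6822884   -1.8943376  -20.28224587] w 0.022044665317708705
```

View pics/s5.png

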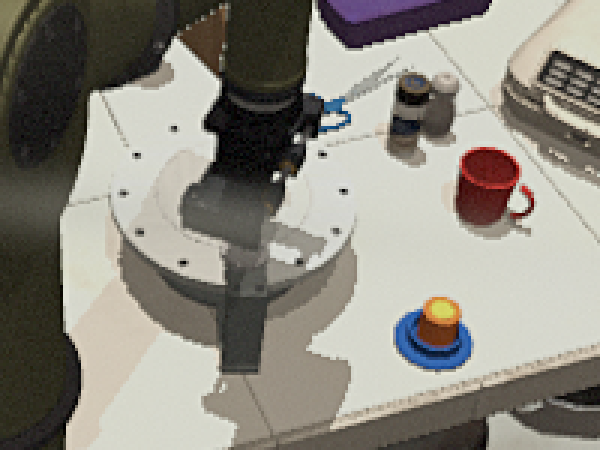

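The crop shows the cap standing in the holder at (438,325) and the gripper on the knob above the collar. The knob top reads about 0.186 m, which is a full 18 mm of pull, and the 20 N pull shows it is against its stop.

```bash
python3 -c "
from cell import env, order
o=env.get_obs(); print(o['tool_pos'],o['force'],o['grip_width']); print(order.sign_off())
o=env.get_obs(); print(o['tool_pos'],o['force'],o['grip_width'])"
```

```text
[ 0.47591403 -0.13103328  0.22811108] [  7.6822884   -1.8943376  -20.28224587] 0.022044665317708705
the job is handed in; nothing more can be done
None
the job is handed in; nothing more can be done
```

I lifted the cap off, stood it open end down in the blue holder and let go. I then gripped the red knob at 50 N, pulled the plunger up to its stop and handed the job in at about 16 s, still holding it. `order.sign_off()` gives no verdict, so these are my own last checks:

- **Plunger:** the TCP rose 18 mm and the wrist camera put the knob top at about 0.186 m, against 0.168 m at rest. The arm was pulling up with about 20 N, more than the spring's 10 N, so the plunger is on its stop.
- **Cap:** its top is about 0.050 m above the worktop, as it should be when standing in the holder. The top camera puts its centre about 1 mm from the holder's axis. The side camera read about 7 mm off in x, but its mask included the cap's wall. In the last picture the cap stands upright in the ring.
- **Sideways load:** there was a side force of about 8 N at the knob, because the grip was about 1.5 mm off its centre.
- **Not checked:** I did not measure the mugs, tin, tape roll or matchbox afterwards, but the arm's path stayed above them. I could not read the state after hand-in, so the final second was not observed.

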